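# Pill tin into the third gap of the organizer

## Task

The steel pill tin stands on the front ledge of the black organizer, at one end. Run a fingertip along the ledge behind the front rail, sliding the tin ahead of it and counting the gaps between the dividers from that end (the gap at the very end of the rack is the first), and gently push the tin into the third gap until it is fully home against the back wall. Only push it, never pinch it, lift it or tip it, do not let it into another gap, leave everything else where it is, and finish clear of it.

Things in the scene. Friction and masses are not known exactly. Their poses are not given: they have to be found in the camera images.
- rack: Fixed black plastic organizer, two stacked tiers, 142 mm deep (x, away from the robot), 332 mm wide (y, to the left), turned up to 0.3 rad. Origin: centre of its underside on the bench, z up. Its upper floor is flat, 60 mm above the origin. On it six gaps, open to the robot, lie side by side from x +6 to +66 mm, where the back wall (32 mm high) stands. End walls, 36 mm high, have inner faces at y -161 and +161 mm
- ledge (a point): Middle of the open ledge in front of the gaps, on the upper floor, x -28 mm from the rack's origin; axes as the rack's. The ledge runs the rack's whole width, x -63 to +6 mm of the rack, open above and at both ends. Its front edge has a steel rail, black below and round on top, x -71 to -63 mm of the rack, 8 mm high. Nothing on the bench stands within 40 mm of the rack's ends
- divider_1: Upright white plastic divider plate 1 of 5, numbered from the right end (-y of the rack) to the left; 60 mm deep (x), 4 mm thick (y), 36 mm high with a thin bead on top, rounded front edge. Immovable; the spacing differs each time (40 to 60 mm clear between plates). Origin: centre of its foot on the upper floor, 36 mm from the rack's origin along its x; axes as the rack's
- divider_2: Upright white plastic divider plate 2 of 5, numbered from the right end (-y of the rack) to the left; 60 mm deep (x), 4 mm thick (y), 36 mm high with a thin bead on top, rounded front edge. Immovable; the spacing differs each time (40 to 60 mm clear between plates). Origin: centre of its foot on the upper floor, 36 mm from the rack's origin along its x; axes as the rack's
- divider_3: Upright white plastic divider plate 3 of 5, numbered from the right end (-y of the rack) to the left; 60 mm deep (x), 4 mm thick (y), 36 mm high with a thin bead on top, rounded front edge. Immovable; the spacing differs each time (40 to 60 mm clear between plates). Origin: centre of its foot on the upper floor, 36 mm from the rack's origin along its x; axes as the rack's
- divider_4: Upright white plastic divider plate 4 of 5, numbered from the right end (-y of the rack) to the left; 60 mm deep (x), 4 mm thick (y), 36 mm high with a thin bead on top, rounded front edge. Immovable; the spacing differs each time (40 to 60 mm clear between plates). Origin: centre of its foot on the upper floor, 36 mm from the rack's origin along its x; axes as the rack's
- divider_5: Upright white plastic divider plate 5 of 5, numbered from the right end (-y of the rack) to the left; 60 mm deep (x), 4 mm thick (y), 36 mm high with a thin bead on top, rounded front edge. Immovable; the spacing differs each time (40 to 60 mm clear between plates). Origin: centre of its foot on the upper floor, 36 mm from the rack's origin along its x; axes as the rack's
- pill_tin: Closed steel pocket tin with hinged lid, 64 mm long (x), 32 wide (y), 30 high, rounded upright corners, 80 to 150 g, slides under 2 N. Origin: centre of its underside. Starts on the ledge in front of the first gap at the right or left end, its x along the rack's x, with 5 mm of play between rail and dividers. Home in a gap its centre is 34 mm from the rack's origin along x and its front stands 4 mm proud of the dividers
- tape_roll: White roll of plaster tape lying flat on the ledge at the end of the rack opposite to the tin, 44 mm across, 24 mm high. Origin: centre of its underside. Leave it
- pill_box: Round blue pill box, 33 mm across, 19 mm high, standing at the back of a gap other than the third. Origin: centre of its underside. Leave it
- vial: Amber glass vial, 26 mm across, 50 mm high, standing at the back of a gap other than the third. Origin: centre of its underside. Leave it
- jar: Small white ointment jar, 30 mm across, 30 mm high, standing at the back of a gap other than the third. Origin: centre of its underside. Leave it
- beaker: Clear acrylic beaker, 58 mm across, 78 mm high, standing on the bench beyond the left end of the organizer. Origin: centre of its underside. Leave it
- thermometer: Glass thermometer tube with a square black cap, 128 mm long (its x), 16 mm high, lying on the bench to the right of the organizer. Origin: on the bench under its middle. Leave it
- tweezers: Stainless steel tweezers, 105 mm long, lying in a low steel tray on the bench to the left, 4 mm above the bench. Origin: under their middle. Leave them

How it is judged:
On the way, in this order (a step that is already met when the one before it is completed fails the run):
1. the tin is slid along the ledge to in front of the second gap from its end (x of pill_tin in the frame of rack below -0.02 m and ((y of tape_roll in the frame of rack above 0 m and (y of pill_tin in the frame of divider_1 above 0.012 m and y of pill_tin in the frame of divider_2 below -0.012 m)) or (y of tape_roll in the frame of rack below 0 m and (y of pill_tin in the frame of divider_4 above 0.012 m and y of pill_tin in the frame of divider_5 below -0.012 m)))).
2. the tin is slid on along the ledge to in front of the third gap (x of pill_tin in the frame of rack below -0.02 m and ((y of tape_roll in the frame of rack above 0 m and (y of pill_tin in the frame of divider_2 above 0.012 m and y of pill_tin in the frame of divider_3 below -0.012 m)) or (y of tape_roll in the frame of rack below 0 m and (y of pill_tin in the frame of divider_3 above 0.012 m and y of pill_tin in the frame of divider_4 below -0.012 m)))).
At the end, for the whole second after the job is handed in: The tin lies flat and at rest in the third gap from the end it started at (the end without the tape roll), between its two dividers, within 5 mm of fully home against the back wall and 0.2 rad of straight; every other loose thing is within 20 mm of its start (x of pill_tin in the frame of rack above 0.029 m and ((y of tape_roll in the frame of rack above 0 m and (y of pill_tin in the frame of divider_2 above 0.016 m and y of pill_tin in the frame of divider_3 below -0.016 m)) or (y of tape_roll in the frame of rack below 0 m and (y of pill_tin in the frame of divider_3 above 0.016 m and y of pill_tin in the frame of divider_4 below -0.016 m))) and angle between the x axis of pill_tin and the x axis of rack, either way round below 0.2 rad and angle between pill_tin's own z axis and vertical below 0.08 rad and z of pill_tin in the frame of rack between 0.057 and 0.063 m and linear speed of pill_tin below 0.01 m/s and distance of each of tape_roll, pill_box, vial, jar, beaker, thermometer, tweezers from where it was at the start of the episode below 0.02 m); the robot touches nothing.
It fails at once if the tin is lifted off the ledge or drops off it (z of pill_tin in the frame of rack above 0.066 m or z of pill_tin in the frame of rack below 0.054 m).
It fails at once if the tin is tipped (angle between pill_tin's own z axis and vertical above 0.3 rad).
It fails at once if the tin is pinched or shoved hard (over 35 N) (contact force between the fingers and pill_tin above 35 N).
It fails at once if the tin goes into a gap other than the third (x of pill_tin in the frame of rack above -0.008 m and not ((y of tape_roll in the frame of rack above 0 m and (y of pill_tin in the frame of divider_2 above 0.008 m and y of pill_tin in the frame of divider_3 below -0.008 m)) or (y of tape_roll in the frame of rack below 0 m and (y of pill_tin in the frame of divider_3 above 0.008 m and y of pill_tin in the frame of divider_4 below -0.008 m)))).
It fails at once if another loose thing is displaced by more than 20 mm (distance of any of tape_roll, pill_box, vial, jar, beaker, thermometer, tweezers from where it was at the start of the episode above 0.02 m).
It also fails if it takes over 48 s, if anything falls off the work surface, if the arm or the gripper's body presses on something with over 40 N, if the wrist force passes 120 N, or if a joint passes its speed limit or range.

## Robot

A 7-joint arm with a two-finger parallel gripper is mounted at the origin on the work surface. World frame = base frame: x ahead of the robot, y to its left, z up, the work surface at z = 0. Lengths are in m, angles in rad, forces in N, time in s.
With the tool pointing down it reaches from about 0.4 to 0.85 m from the base axis. Payload 4.5 kg.
Tool frame: the origin (TCP) lies on the centre line of the jaws, within the pads' length; the fingertips stand 11 mm ahead of it and the grasp point (between the pads) lies 8 mm behind it; z points along the fingers, y is the line along which they close (so a half turn about z gives the same grasp; the last joint's range is limited). The gripper opens to 88 mm and grips with 3 to 60 N. Pads are 18 mm wide; open, the fingers measure 123 mm over their backs; the gripper's body (75 mm by 187 mm) begins 45 mm behind the grasp point.
Start: joints at [1.227, 0.689, -0.195, 1.565, 0.157, 0.902, -0.215], TCP at [0.231, -0.581, 0.25] pointing down, gripper open.
Joint ranges: [-3.01, 3.01], [-0.46, 2.08], [-1.47, 1.51], [0.13, 2.56], [-1, 4.14], [0.04, 2.09], [-2.66, 2.66]. Speed limits (rad/s): [2.57, 2.57, 3.14, 3.14, 3.14, 3.14, 3.14].

## Interface

Orientations are given as a unit quaternion [x, y, z, w].
In Python, from plant import * gives the robot as it stands. The module is installed in compiled form; this text tells all that it offers.
- The arm moves only by the tool send_rows, never from a script. Its argument "motion" is a list of rows, each an object of numbers: "x", "y", "z": the shift along the tool's x, y, z in cm; "rx", "ry", "rz": the turn, a rotation vector about the tool's x, y, z in rad; "jaw": the finger opening in cm, from 0 to 8.81. In form: [{"x": .., "y": .., "z": .., "rx": .., "ry": .., "rz": .., "jaw": ..}, ...]. A call has exactly 5 rows; each row shifts and turns the commanded pose from where the row before left it, along the tool's axes as they then stand; what a row does not reach is not made up. A row lasts 1/10 s, in which the tool goes at most 50 mm and 8.59 degrees, less where a joint would pass 70% of its speed; a pose out of reach is approached as far as the arm can. A call is refused whole if a number of a shift passes 5 or a number of a turn 0.15, either way. A call with a gripper value outside its range is refused whole. The fingers move at their own pace and stop on an object; "grip_force" is the grip in N (left out, the last holds). Time passes only in rows, so rows that do not move let the fingers close, or fill a call up. It gives the time, the measured TCP pose, the force, the opening and the grip force at its end, in the units of the state.
- get_state(): the state, without advancing time (a new reading comes with each control period).
- snapshot(name): name is "scene" or "top" or "wrist"; returns a dict with "img" (384x512x3 uint8, red, green, blue), "vertical_fov" (degrees; the focal length in pixels is half the picture's height over the tangent of half this angle, whatever the lens; pixels are square), "cx", "cy" (the principal point, pixels), "extrinsics" (4x4, takes a point from camera to world coordinates). Camera axes: x right, y up, looking along -z (the intrinsics and any distortion apply to the point x, -y, -z); pixel columns grow to the right and rows downward; lengths in m; the calibration is good to about 2 mm. A picture is of the moment at which its call begins. There is no depth.
- finish_job(): hands the job in; it is judged then, once.
The state is a dict: "clock": time; "q": joint angles; "qd": joint speeds; "joint_torque": joint torques, N m; "tool_pos": TCP position; "eef_rot": TCP orientation; "contact_force": force on the tool from outside, world axes, zero at the start; "moment": the same for the moment, N m; "opening": opening from 0.0 (shut) to 1.0 (fully open); "finger_force": force on a finger pad.
Only numpy, scipy, OpenCV 4.12 (cv2) and the standard library are available. Lean on these libraries where they do the work, as an engineer would, in place of code of your own. Each camera call takes 0.05 s, during which the arm holds its last target. There are 200 camera calls.

## Working session

There is one attempt and no reset: what is moved stays moved. The work goes in short steps, Python scripts to look and compute and a tool call to move; the robot and the scene stay as the last step left them, time stands still between calls to the robot, and variables do not carry over. Pictures are saved under pics/ and viewed, at most 11 in all, crops included, and the job is handed in when it is done.

Besides the shell and the picture viewer there is one more tool, called after "Emit:" as name(argument=value, ...), one argument or row to a line, values as JSON. send_rows: Moves the arm, as the interface text tells. Its arguments: {"type":"object","properties":{"motion":{"type":"array"},"grip_force":{"type":"number"}},"required":["motion"]}

```bash
mkdir -p pics; cat > h.py <<'E'
from plant import *
import numpy as np, cv2
def snap(n,f):
    s=snapshot(n); cv2.imwrite('pics/'+f+'.png',s['img'][:,:,::-1])
    np.savez(f+'.npz',**{k:np.array(v) for k,v in s.items()}); return s
def ray(s,u,v):
    h=384; f=h/2/np.tan(np.radians(float(s['vertical_fov']))/2)
    d=np.array([(u-s['cx'])/f,-(v-s['cy'])/f,-1.]); E=np.array(s['extrinsics'])
    return E[:3,3],E[:3,:3]@d
def at(s,u,v,z):
    o,d=ray(s,u,v); return o+d*(z-o[2])/d[2]
def proj(s,p):
    h=384; f=h/2/np.tan(np.radians(float(s['vertical_fov']))/2)
    E=np.array(s['extrinsics']); c=E[:3,:3].T@(np.array(p)-E[:3,3])
    return s['cx']-f*c[0]/c[2], s['cy']+f*c[1]/c[2]
E
python3 - <<'E'
from h import *
for n in('top','scene'):
    s=snap(n,n+'0'); print(n,s['vertical_fov'],s['cx'],s['cy'],np.round(s['extrinsics'],3).tolist(),[k for k in s])
a=cv2.imread('pics/top0.png');b=cv2.imread('pics/scene0.png')
cv2.imwrite('pics/both.png',np.vstack([a,b])[:, :] if 0 else cv2.resize(a,(800,600),interpolation=cv2.INTER_CUBIC))
print({k:np.round(v,3).tolist() for k,v in get_state().items()})
E
```

```text
top 54.833286243231434 253.839307938037 198.27258603253017 [[0.0, 0.986, -0.164, 0.352], [-1.0, -0.0, -0.002, 0.049], [-0.002, 0.164, 0.986, 1.259], [0.0, 0.0, 0.0, 1.0]] ['img', 'vertical_fov', 'cx', 'cy', 'extrinsics']
scene 56.64094417383772 253.75799729751316 189.56483218902574 [[-0.843, -0.414, 0.342, 0.929], [0.537, -0.672, 0.51, 0.644], [0.019, 0.614, 0.789, 0.969], [0.0, 0.0, 0.0, 1.0]] ['img', 'vertical_fov', 'cx', 'cy', 'extrinsics']
{'clock': 0.1, 'q': [1.227, 0.69, -0.195, 1.566, 0.157, 0.903, -0.215], 'qd': [-0.001, -0.002, 0.001, -0.002, 0.0, 0.001, -0.0], 'joint_torque': [-0.003, -52.85, -1.272, -15.384, -0.053, 0.002, 0.0], 'tool_pos': [0.23, -0.58, 0.249], 'eef_rot': [0.982, 0.188, -0.0, -0.001], 'contact_force': [-0.228, -0.023, -0.143], 'moment': [0.013, 0.001, 0.022], 'finger_force': 0.0, 'opening': 0.997}
```

View pics/both.png

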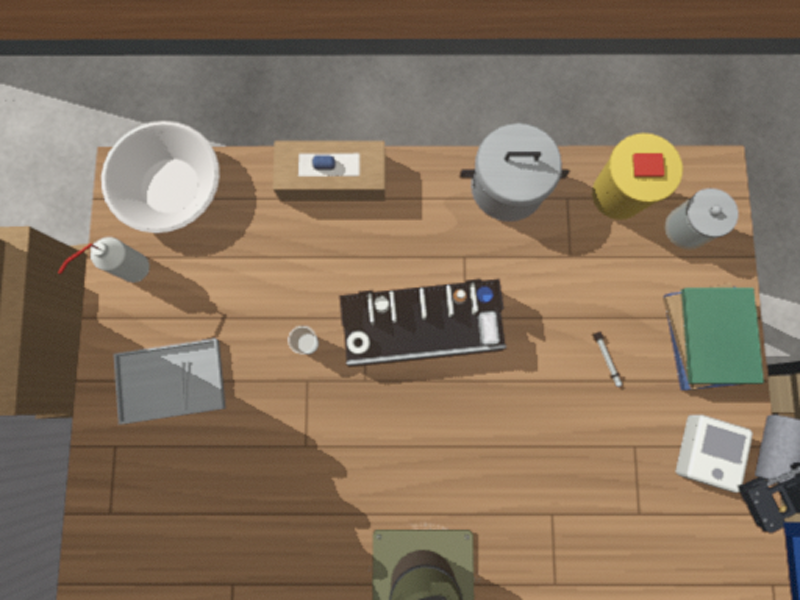

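View pics/scene0.png

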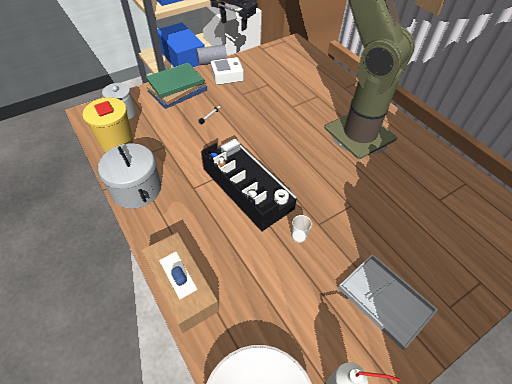

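The tin is at the right end (top view, about (488,328) in the 800x600 view) and the tape at the left (357,342). The third gap lies between the plates at about (446,305) and (422,303). I'll enlarge it.

```bash
python3 - <<'E'
from h import *
a=cv2.imread('pics/top0.png')[170:240,210:330]
cv2.imwrite('pics/c.png',cv2.resize(a,None,fx=6.5,fy=6.5,interpolation=cv2.INTER_CUBIC))
E
```

```text
(no output)
```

View pics/c.png

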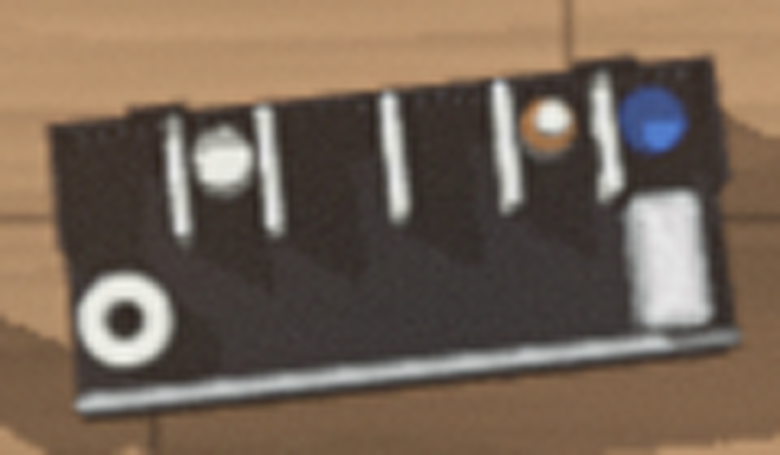

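```bash
cat >> h.py <<'E'
def rack(s,L,R):
    L=at(s,*L,.068)[:2];R=at(s,*R,.068)[:2]
    ey=(L-R);ln=np.linalg.norm(ey);ey/=ln;ex=np.array([ey[1],-ey[0]])
    return (L+R)/2+.067*ex,ex,ey,ln
def inr(r,p): 
    d=np.array(p[:2])-r[0]; return np.round([d@r[1],d@r[2]],4)
E
python3 - <<'E'
from h import *
s=np.load('top0.npz')
c=lambda u,v:((u+.5)/6.5-.5+210,(v+.5)/6.5-.5+170)
r=rack(s,c(80,405),c(740,338)); print(r,np.arctan2(r[1][1],r[1][0]))
for n,p,z in [('d1',(610,195),.096),('d2',(512,206),.096),('d3',(400,217),.096),('d4',(276,230),.096),('d5',(183,236),.096),('tin',(670,258),.09),('tape',(125,320),.084)]:
    w=at(s,*c(*p),z); print(n,w.round(4),inr(r,w))
E
```

```text
(array([ 0.52417248, -0.00243663]), array([0.99487062, 0.10115553]), array([-0.10115553,  0.99487062]), np.float64(0.3287880131770495)) 0.10132884370563676
d1 [ 0.5415 -0.1061  0.096 ] [ 0.0067 -0.1049]
d2 [ 0.536  -0.0581  0.096 ] [ 0.0062 -0.0565]
d3 [ 0.5306 -0.0032  0.096 ] [ 0.0063 -0.0015]
d4 [0.5242 0.0574 0.096 ] [0.006  0.0595]
d5 [0.5212 0.1028 0.096 ] [0.0077 0.105 ]
tin [ 0.5112 -0.1356  0.09  ] [-0.0264 -0.1312]
tape [0.4813 0.1315 0.084 ] [-0.0291  0.1375]
```

Emit:
send_rows(
  motion=[
    {"rz":0.14,"jaw":0},
    {"rz":0.137,"jaw":0},
    {"x":3,"y":-3,"jaw":0},
    {"x":3,"y":-3,"jaw":0},
    {"x":3,"y":-3,"jaw":0},
  ],
  grip_force=20,
)

```text
schema error: expected keys x, y, z, rx, ry, rz, jaw
```

Emit:
send_rows(
  motion=[
    {"x":3,"y":-3,"jaw":0},
    {"x":3,"y":-3,"jaw":0},
    {"x":3,"y":-3,"jaw":0},
    {"x":3,"y":-3,"jaw":0},
    {"x":3,"y":-3,"jaw":0},
  ],
)

```text
schema error: expected keys x, y, z, rx, ry, rz, jaw
```

```bash
cat >> h.py <<'E'
R0=(np.array([.5242,-.0024]),np.array([.99487,.10116]),np.array([-.10116,.99487]))
def st(r=R0):
    s=get_state(); from scipy.spatial.transform import Rotation as T
    M=T.from_quat(s['eef_rot']).as_matrix()
    print(round(s['clock'],2),'rack xy',inr(r,s['tool_pos']),'z',round(s['tool_pos'][2],4),'yaw',round(np.arctan2(M[1,0],M[0,0])-np.arctan2(r[1][1],r[1][0]),4),'zax',M[:,2].round(3),'F',np.round(s['contact_force'],2),'open',round(s['opening'],3))
E
python3 - <<'E'
from h import *
st(); s=snap('wrist','w1'); print(np.round(s['extrinsics'],3).tolist())
E
```

```text
0.1 rack xy [-0.3509 -0.5454] z 0.249 yaw 0.2765 zax [-0.001  0.001 -1.   ] F [-0.23 -0.02 -0.14] open 0.997
[[0.369, 0.898, 0.241, 0.292], [-0.93, 0.357, 0.093, -0.557], [-0.003, -0.258, 0.966, 0.383], [0.0, 0.0, 0.0, 1.0]]
```

View pics/w1.png

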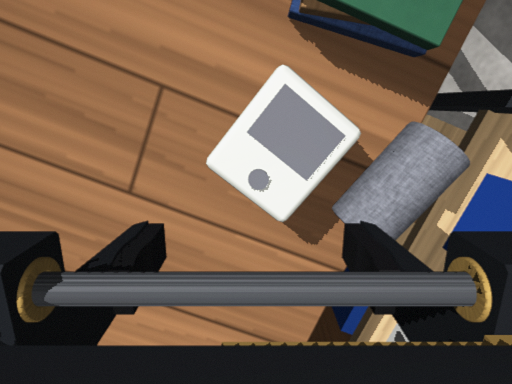

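The wrist view shows the white device at about (285,140) and the jaws at the bottom; the arm hasn't moved yet because the rows must carry every key.

Emit:
send_rows(
  motion=[
    {"x":0,"y":0,"z":0,"rx":0,"ry":0,"rz":0.14,"jaw":0},
    {"x":0,"y":0,"z":0,"rx":0,"ry":0,"rz":0.137,"jaw":0},
    {"x":3,"y":-3,"z":0,"rx":0,"ry":0,"rz":0,"jaw":0},
    {"x":3,"y":-3,"z":0,"rx":0,"ry":0,"rz":0,"jaw":0},
    {"x":3,"y":-3,"z":0,"rx":0,"ry":0,"rz":0,"jaw":0},
  ],
  grip_force=20,
)

```text
clock: 0.65
tool_pos: [0.3116, -0.4811, 0.2494]
eef_rot: [0.999, 0.05, -0.0, -0.0]
contact_force: [-0.0, -0.3, -0.7]
opening: 0.568
finger_force: 0.0
```

Emit:
send_rows(
  motion=[
    {"x":3,"y":-3,"z":0,"rx":0,"ry":0,"rz":0,"jaw":0},
    {"x":3,"y":-3,"z":0,"rx":0,"ry":0,"rz":0,"jaw":0},
    {"x":3,"y":-3,"z":0,"rx":0,"ry":0,"rz":0,"jaw":0},
    {"x":3,"y":-3,"z":0,"rx":0,"ry":0,"rz":0,"jaw":0},
    {"x":3,"y":-3,"z":0,"rx":0,"ry":0,"rz":0,"jaw":0},
  ],
)

```text
clock: 1.15
tool_pos: [0.446, -0.3165, 0.2496]
eef_rot: [0.999, 0.05, -0.0, -0.0]
contact_force: [0.4, -0.0, 0.1]
opening: 0.118
finger_force: 0.0
```

```bash
python3 - <<'E'
from h import *
st()
E
```

```text
1.15 rack xy [-0.1096 -0.3045] z 0.2496 yaw -0.0005 zax [-0.  0. -1.] F [ 0.38 -0.03  0.09] open 0.118
```

Emit:
send_rows(
  motion=[
    {"x":-1,"y":-4.4,"z":0,"rx":0,"ry":0,"rz":0,"jaw":0},
    {"x":-1,"y":-4.4,"z":0,"rx":0,"ry":0,"rz":0,"jaw":0},
    {"x":0,"y":-4.4,"z":0,"rx":0,"ry":0,"rz":0,"jaw":0},
    {"x":0,"y":-4.4,"z":0,"rx":0,"ry":0,"rz":0,"jaw":0},
    {"x":0,"y":-4.4,"z":0,"rx":0,"ry":0,"rz":0,"jaw":0},
  ],
)

```text
clock: 1.65
tool_pos: [0.4027, -0.0995, 0.2497]
eef_rot: [0.999, 0.05, 0.0, -0.0]
contact_force: [1.1, 0.4, 0.4]
opening: 0.0
finger_force: 0.0
```

Emit:
send_rows(
  motion=[
    {"x":0,"y":0,"z":0,"rx":0,"ry":0,"rz":0,"jaw":0},
    {"x":0,"y":0,"z":0,"rx":0,"ry":0,"rz":0,"jaw":0},
    {"x":0,"y":0,"z":0,"rx":0,"ry":0,"rz":0,"jaw":0},
    {"x":0,"y":0,"z":0,"rx":0,"ry":0,"rz":0,"jaw":0},
    {"x":0,"y":0,"z":0,"rx":0,"ry":0,"rz":0,"jaw":0},
  ],
)

```text
clock: 2.15
tool_pos: [0.4032, -0.1024, 0.2496]
eef_rot: [0.999, 0.049, 0.0, 0.0]
contact_force: [-0.3, -0.9, -0.6]
opening: 0.007
finger_force: 0.0
```

```bash
python3 - <<'E'
from h import *
st(); s=snap('wrist','w2'); print(s['vertical_fov'])
cv2.imwrite('pics/w2b.png',cv2.resize(cv2.imread('pics/w2.png'),(800,600),interpolation=cv2.INTER_CUBIC))
E
```

```text
2.15 rack xy [-0.1305 -0.0873] z 0.2496 yaw -0.0033 zax [ 0. -0. -1.] F [-0.31 -0.88 -0.59] open 0.007
62.09878016457339
```

View pics/w2b.png

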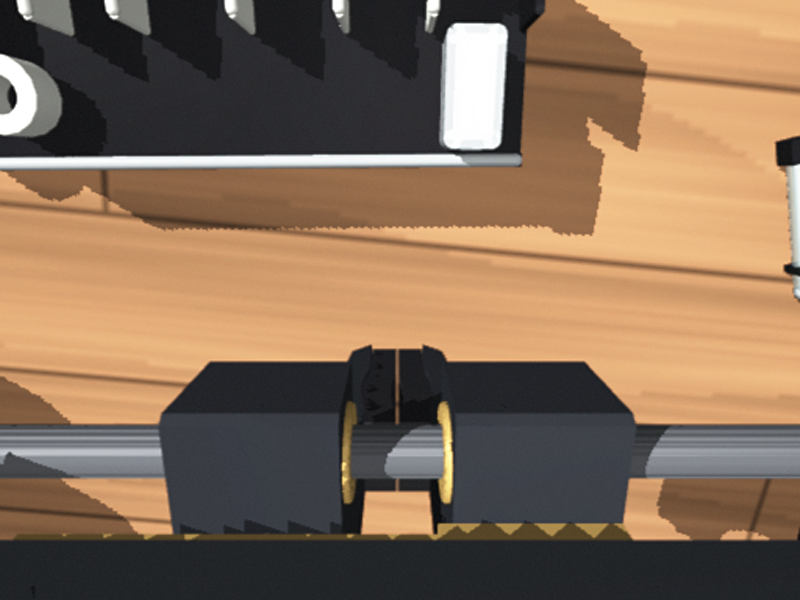

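The tin's top spans about (447-507, 24) to (442-501, 148). The rail runs from (0,161) to (521,158), and the closed fingers are at (350-450, 350-490).

```bash
python3 - <<'E'
from h import *
s=np.load('w2.npz')
k=1.5625; c=lambda u,v:((u+.5)/k-.5,(v+.5)/k-.5)
for n,p,z in [('tinBL',(447,24),.09),('tinBR',(507,24),.09),('tinFR',(501,148),.09),('tinFL',(442,148),.09),('rail L',(5,160),.068),('rail R',(521,158),.068),('d1',(430,28),.096),('d2',(338,28),.096),('d3',(233,18),.096),('d4',(111,18),.096),('floor end',(520,150),.06)]:
    w=at(s,*c(*p),z); print(n,w.round(4),inr(R0,w))
for a in (9,-9):
  for b in(-17,0,17):
    p=R0[0]+(-.1305+a/1e3)*R0[1]+(-.0873+b/1e3)*R0[2]
    print(a,b,(np.array(proj(s,[*p,.2386]))*k).round())
E
```

```text
tinBL [ 0.5414 -0.116   0.09  ] [ 0.0056 -0.1148]
tinBR [ 0.5445 -0.1479  0.09  ] [ 0.0055 -0.1468]
tinFR [ 0.4814 -0.1543  0.09  ] [-0.058  -0.1468]
tinFL [ 0.4781 -0.121   0.09  ] [-0.0578 -0.1134]
rail L [0.4457 0.1427 0.068 ] [-0.0634  0.1523]
rail R [ 0.4777 -0.1717  0.068 ] [-0.0634 -0.1637]
d1 [ 0.5372 -0.107   0.096 ] [ 0.0024 -0.1054]
d2 [ 0.5325 -0.0591  0.096 ] [ 0.0025 -0.0572]
d3 [ 0.5319 -0.0043  0.096 ] [ 0.0075 -0.0027]
d4 [0.5257 0.059  0.096 ] [0.0077 0.0609]
floor end [ 0.4826 -0.1722  0.06  ] [-0.0586 -0.1647]
9 -17 [450. 350.]
9 0 [395. 350.]
9 17 [341. 350.]
-9 -17 [449. 402.]
-9 0 [396. 402.]
-9 17 [343. 403.]
```

Emit:
send_rows(
  motion=[
    {"x":2,"y":2.2,"z":0,"rx":0,"ry":0,"rz":0,"jaw":0},
    {"x":2,"y":2.2,"z":0,"rx":0,"ry":0,"rz":0,"jaw":0},
    {"x":2,"y":2.2,"z":0,"rx":0,"ry":0,"rz":0,"jaw":0},
    {"x":2,"y":2.2,"z":0,"rx":0,"ry":0,"rz":0,"jaw":0},
    {"x":2.2,"y":2.2,"z":0,"rx":0,"ry":0,"rz":0,"jaw":0},
  ],
)

```text
clock: 2.7
tool_pos: [0.516, -0.202, 0.2495]
eef_rot: [0.999, 0.05, -0.0, -0.0]
contact_force: [0.9, 0.5, -0.2]
opening: 0.006
finger_force: 0.0
```

Emit:
send_rows(
  motion=[
    {"x":0,"y":0,"z":4,"rx":0,"ry":0,"rz":0,"jaw":0},
    {"x":0,"y":0,"z":4,"rx":0,"ry":0,"rz":0,"jaw":0},
    {"x":0,"y":0,"z":2,"rx":0,"ry":0,"rz":0,"jaw":0},
    {"x":0,"y":0,"z":0,"rx":0,"ry":0,"rz":0,"jaw":0},
    {"x":0,"y":0,"z":0,"rx":0,"ry":0,"rz":0,"jaw":0},
  ],
)

```text
clock: 3.2
tool_pos: [0.5158, -0.2009, 0.1499]
eef_rot: [0.999, 0.05, -0.0, 0.0]
contact_force: [0.8, -0.4, 0.4]
opening: 0.005
finger_force: 0.0
```

```bash
python3 - <<'E'
from h import *
st()
E
```

```text
3.2 rack xy [-0.0284 -0.1966] z 0.1499 yaw -0.0012 zax [-0. -0. -1.] F [ 0.8  -0.37  0.45] open 0.005
```

Good, so descend to TCP z 0.078.

Emit:
send_rows(
  motion=[
    {"x":0,"y":0,"z":3,"rx":0,"ry":0,"rz":0,"jaw":0},
    {"x":0,"y":0,"z":2.2,"rx":0,"ry":0,"rz":0,"jaw":0},
    {"x":0,"y":0,"z":1.5,"rx":0,"ry":0,"rz":0,"jaw":0},
    {"x":0,"y":0,"z":0.5,"rx":0,"ry":0,"rz":0,"jaw":0},
    {"x":0,"y":0,"z":0,"rx":0,"ry":0,"rz":0,"jaw":0},
  ],
)

```text
clock: 3.7
tool_pos: [0.5164, -0.2006, 0.0785]
eef_rot: [0.999, 0.05, 0.001, 0.0]
contact_force: [0.3, -0.4, 0.2]
opening: 0.01
finger_force: 0.0
```

Emit:
send_rows(
  motion=[
    {"x":0,"y":-0.6,"z":0,"rx":0,"ry":0,"rz":0,"jaw":0},
    {"x":0,"y":-0.6,"z":0,"rx":0,"ry":0,"rz":0,"jaw":0},
    {"x":0,"y":-0.6,"z":0,"rx":0,"ry":0,"rz":0,"jaw":0},
    {"x":0,"y":-0.6,"z":0,"rx":0,"ry":0,"rz":0,"jaw":0},
    {"x":0,"y":-0.4,"z":0,"rx":0,"ry":0,"rz":0,"jaw":0},
  ],
)

```text
clock: 4.2
tool_pos: [0.513, -0.1714, 0.078]
eef_rot: [0.999, 0.051, 0.0, -0.0]
contact_force: [-0.0, -0.4, 0.2]
opening: 0.007
finger_force: 0.0
```

```bash
python3 - <<'E'
from h import *
st()
E
```

```text
4.2 rack xy [-0.0282 -0.167 ] z 0.078 yaw 0.0005 zax [ 0.  0. -1.] F [-0.03 -0.39  0.17] open 0.007
```

Emit:
send_rows(
  motion=[
    {"x":0,"y":-0.3,"z":0,"rx":0,"ry":0,"rz":0,"jaw":0},
    {"x":0,"y":-0.4,"z":0,"rx":0,"ry":0,"rz":0,"jaw":0},
    {"x":0,"y":-0.4,"z":0,"rx":0,"ry":0,"rz":0,"jaw":0},
    {"x":0,"y":-0.4,"z":0,"rx":0,"ry":0,"rz":0,"jaw":0},
    {"x":0,"y":-0.4,"z":0,"rx":0,"ry":0,"rz":0,"jaw":0},
  ],
)

```text
clock: 4.7
tool_pos: [0.511, -0.1535, 0.0777]
eef_rot: [0.999, 0.05, 0.0, 0.0]
contact_force: [0.2, -1.1, 0.8]
opening: 0.007
finger_force: 0.4
```

Emit:
send_rows(
  motion=[
    {"x":0,"y":-0.4,"z":0,"rx":0,"ry":0,"rz":0,"jaw":0},
    {"x":0,"y":-0.4,"z":0,"rx":0,"ry":0,"rz":0,"jaw":0},
    {"x":0,"y":-0.4,"z":0,"rx":0,"ry":0,"rz":0,"jaw":0},
    {"x":0,"y":-0.4,"z":0,"rx":0,"ry":0,"rz":0,"jaw":0},
    {"x":0,"y":-0.4,"z":0,"rx":0,"ry":0,"rz":0,"jaw":0},
  ],
)

```text
clock: 5.2
tool_pos: [0.509, -0.1333, 0.0777]
eef_rot: [0.999, 0.05, 0.0, 0.0]
contact_force: [-0.5, -0.4, -1.1]
opening: 0.004
finger_force: 0.4
```

```bash
python3 - <<'E'
from h import *
st(); s=snap('wrist','w3')
a=cv2.imread('pics/w3.png'); b=cv2.imread('pics/top0.png')*0; t=snap('top','t3')
b=cv2.resize(cv2.imread('pics/t3.png')[170:240,210:330],(512,299),interpolation=cv2.INTER_CUBIC)
cv2.imwrite('pics/v3.png',cv2.resize(np.vstack([a[:190],b]),None,fx=1.2,fy=1.2))
E
```

```text
5.2 rack xy [-0.0284 -0.1287] z 0.0777 yaw -0.0006 zax [ 0. -0. -1.] F [-0.47 -0.39 -1.1 ] open 0.004
```

View pics/v3.png

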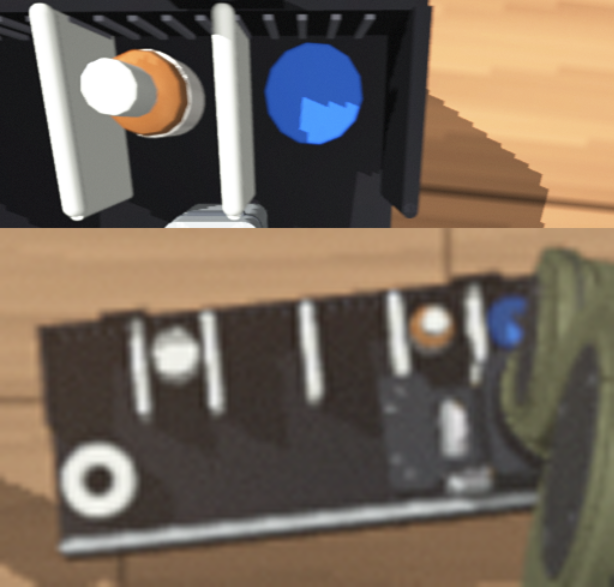

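The tin's back edge shows straight at (170-265, 210) in the wrist part, just passing divider 1. Continue.

Emit:
send_rows(
  motion=[
    {"x":0,"y":-0.4,"z":0,"rx":0,"ry":0,"rz":0,"jaw":0},
    {"x":0,"y":-0.4,"z":0,"rx":0,"ry":0,"rz":0,"jaw":0},
    {"x":0,"y":-0.4,"z":0,"rx":0,"ry":0,"rz":0,"jaw":0},
    {"x":0,"y":-0.4,"z":0,"rx":0,"ry":0,"rz":0,"jaw":0},
    {"x":0,"y":-0.4,"z":0,"rx":0,"ry":0,"rz":0,"jaw":0},
  ],
)

```text
clock: 5.8
tool_pos: [0.5069, -0.1134, 0.0777]
eef_rot: [0.999, 0.05, 0.0, 0.0]
contact_force: [-0.2, -0.7, -0.0]
opening: 0.006
finger_force: 0.4
```

Emit:
send_rows(
  motion=[
    {"x":0,"y":-0.4,"z":0,"rx":0,"ry":0,"rz":0,"jaw":0},
    {"x":0,"y":-0.4,"z":0,"rx":0,"ry":0,"rz":0,"jaw":0},
    {"x":0,"y":-0.4,"z":0,"rx":0,"ry":0,"rz":0,"jaw":0},
    {"x":0,"y":-0.4,"z":0,"rx":0,"ry":0,"rz":0,"jaw":0},
    {"x":0,"y":-0.4,"z":0,"rx":0,"ry":0,"rz":0,"jaw":0},
  ],
)

```text
clock: 6.3
tool_pos: [0.505, -0.0935, 0.0778]
eef_rot: [0.999, 0.05, 0.0, 0.0]
contact_force: [0.1, -0.7, 0.4]
opening: 0.003
finger_force: 0.4
```

```bash
python3 - <<'E'
from h import *
st(); s=snap('wrist','w4')
E
```

```text
6.3 rack xy [-0.0284 -0.0887] z 0.0778 yaw -0.0005 zax [ 0. -0. -1.] F [ 0.07 -0.69  0.4 ] open 0.003
```

View pics/w4.png

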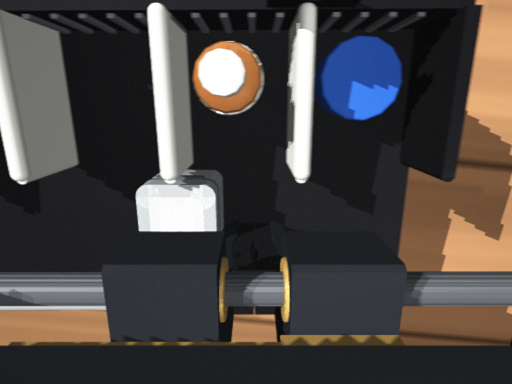

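The tin is straight, centred at about column 177 in front of divider 2, with its next gap to the left. It needs another 27 mm.

Emit:
send_rows(
  motion=[
    {"x":0,"y":-0.4,"z":0,"rx":0,"ry":0,"rz":0,"jaw":0},
    {"x":0,"y":-0.4,"z":0,"rx":0,"ry":0,"rz":0,"jaw":0},
    {"x":0,"y":-0.4,"z":0,"rx":0,"ry":0,"rz":0,"jaw":0},
    {"x":0,"y":-0.4,"z":0,"rx":0,"ry":0,"rz":0,"jaw":0},
    {"x":0,"y":-0.4,"z":0,"rx":0,"ry":0,"rz":0,"jaw":0},
  ],
)

```text
clock: 6.85
tool_pos: [0.5029, -0.0736, 0.0777]
eef_rot: [0.999, 0.05, 0.0, 0.0]
contact_force: [-0.7, 0.0, -0.1]
opening: 0.007
finger_force: 0.4
```

Emit:
send_rows(
  motion=[
    {"x":0,"y":-0.3,"z":0,"rx":0,"ry":0,"rz":0,"jaw":0},
    {"x":0,"y":-0.2,"z":0,"rx":0,"ry":0,"rz":0,"jaw":0},
    {"x":0,"y":-0.2,"z":0,"rx":0,"ry":0,"rz":0,"jaw":0},
    {"x":0,"y":0,"z":0,"rx":0,"ry":0,"rz":0,"jaw":0},
    {"x":0,"y":0,"z":0,"rx":0,"ry":0,"rz":0,"jaw":0},
  ],
)

```text
clock: 7.35
tool_pos: [0.5022, -0.0669, 0.0777]
eef_rot: [0.999, 0.05, -0.0, -0.0]
contact_force: [0.5, 0.2, 0.4]
opening: 0.001
finger_force: 0.0
```

```bash
python3 - <<'E'
from h import *
st(); s=snap('wrist','w5')
cv2.imwrite('pics/w5b.png',cv2.resize(cv2.imread('pics/w5.png'),(800,600),interpolation=cv2.INTER_CUBIC))
E
```

```text
7.35 rack xy [-0.0284 -0.0619] z 0.0777 yaw -0.0004 zax [-0.  0. -1.] F [0.52 0.17 0.37] open 0.001
```

View pics/w5b.png

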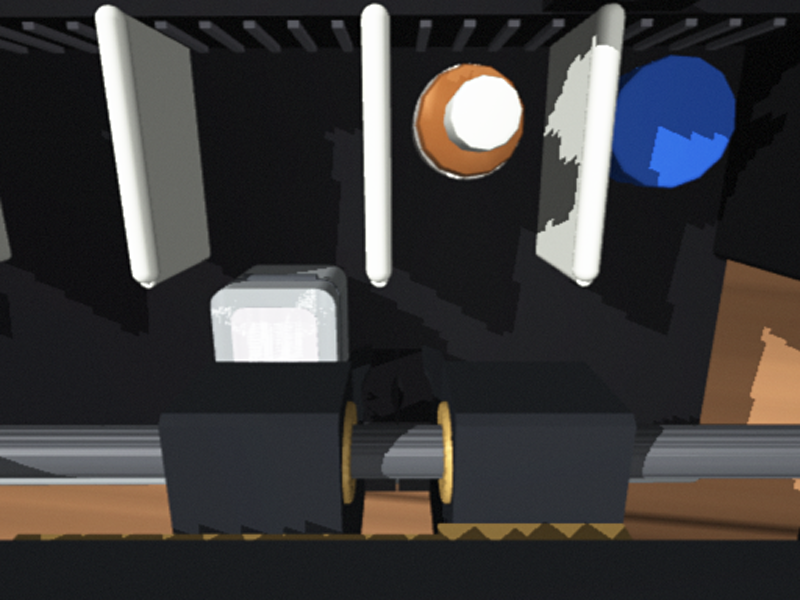

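```bash
python3 - <<'E'
from h import *
s=np.load('w5.npz')
k=1.5625; c=lambda u,v:((u+.5)/k-.5,(v+.5)/k-.5)
for n,p,z in [('tinL',(212,310),.09),('tinR',(338,310),.09),('tinback',(275,289),.09),('d2',(378,275),.096),('d3',(147,275),.096),('d2b',(374,12),.096),('d3b',(106,12),.096)]:
    print(n,inr(R0,at(s,*c(*p),z)))
E
```

```text
tinL [ 0.0008 -0.015 ]
tinR [ 0.0008 -0.0472]
tinback [ 0.0063 -0.0315]
d2 [ 0.0113 -0.0578]
d3 [ 0.0113 -0.0027]
d2b [ 0.0677 -0.0576]
d3b [ 0.0678 -0.0015]
```

The tin is centred (y -0.031 against the gap's centre at -0.030) and straight. Next I back off, rise over it and come down in front of the rail.

Emit:
send_rows(
  motion=[
    {"x":0,"y":1,"z":0,"rx":0,"ry":0,"rz":0,"jaw":0},
    {"x":0,"y":0,"z":-2,"rx":0,"ry":0,"rz":0,"jaw":0},
    {"x":0,"y":0,"z":-3,"rx":0,"ry":0,"rz":0,"jaw":0},
    {"x":-2,"y":0,"z":0,"rx":0,"ry":0,"rz":0,"jaw":0},
    {"x":-4.2,"y":0,"z":0,"rx":0,"ry":0,"rz":0,"jaw":0},
  ],
)

```text
clock: 7.9
tool_pos: [0.4454, -0.0838, 0.1286]
eef_rot: [0.999, 0.051, 0.004, 0.001]
contact_force: [-1.0, -0.9, -1.0]
opening: 0.004
finger_force: 0.0
```

Emit:
send_rows(
  motion=[
    {"x":0,"y":-2,"z":0,"rx":0,"ry":0,"rz":0,"jaw":0},
    {"x":0,"y":-2.1,"z":0,"rx":0,"ry":0,"rz":0,"jaw":0},
    {"x":0,"y":0,"z":0,"rx":0,"ry":0,"rz":0,"jaw":0},
    {"x":0,"y":0,"z":1.5,"rx":0,"ry":0,"rz":0,"jaw":0},
    {"x":0,"y":0,"z":0,"rx":0,"ry":0,"rz":0,"jaw":0},
  ],
)

```text
clock: 8.4
tool_pos: [0.4372, -0.0435, 0.1119]
eef_rot: [0.999, 0.05, -0.001, 0.0]
contact_force: [0.1, -0.4, 0.6]
opening: 0.008
finger_force: 0.0
```

```bash
python3 - <<'E'
from h import *
st()
E
```

```text
8.4 rack xy [-0.0907 -0.0321] z 0.1119 yaw -0.0014 zax [-0.001 -0.001 -1.   ] F [ 0.08 -0.37  0.6 ] open 0.008
```

Emit:
send_rows(
  motion=[
    {"x":0,"y":0,"z":1.5,"rx":0,"ry":0,"rz":0,"jaw":0},
    {"x":0,"y":0,"z":1,"rx":0,"ry":0,"rz":0,"jaw":0},
    {"x":0,"y":0,"z":0.3,"rx":0,"ry":0,"rz":0,"jaw":0},
    {"x":0,"y":0,"z":0,"rx":0,"ry":0,"rz":0,"jaw":0},
    {"x":0.5,"y":0,"z":0,"rx":0,"ry":0,"rz":0,"jaw":0},
  ],
)

```text
clock: 8.9
tool_pos: [0.4418, -0.0422, 0.085]
eef_rot: [0.999, 0.05, -0.001, 0.0]
contact_force: [-0.3, 0.1, -0.0]
opening: 0.009
finger_force: 0.0
```

Emit:
send_rows(
  motion=[
    {"x":0.5,"y":0,"z":0,"rx":0,"ry":0,"rz":0,"jaw":0},
    {"x":0.4,"y":0,"z":0,"rx":0,"ry":0,"rz":0,"jaw":0},
    {"x":0.4,"y":0,"z":0,"rx":0,"ry":0,"rz":0,"jaw":0},
    {"x":0.4,"y":0,"z":0,"rx":0,"ry":0,"rz":0,"jaw":0},
    {"x":0.4,"y":0,"z":0,"rx":0,"ry":0,"rz":0,"jaw":0},
  ],
)

```text
clock: 9.4
tool_pos: [0.4631, -0.0398, 0.0847]
eef_rot: [0.999, 0.05, -0.001, 0.0]
contact_force: [-0.5, -0.6, 1.1]
opening: 0.008
finger_force: 0.6
```

Emit:
send_rows(
  motion=[
    {"x":0.4,"y":0,"z":0,"rx":0,"ry":0,"rz":0,"jaw":0},
    {"x":0.4,"y":0,"z":0,"rx":0,"ry":0,"rz":0,"jaw":0},
    {"x":0.4,"y":0,"z":0,"rx":0,"ry":0,"rz":0,"jaw":0},
    {"x":0.4,"y":0,"z":0,"rx":0,"ry":0,"rz":0,"jaw":0},
    {"x":0,"y":0,"z":0,"rx":0,"ry":0,"rz":0,"jaw":0},
  ],
)

```text
clock: 9.9
tool_pos: [0.4804, -0.038, 0.0847]
eef_rot: [0.999, 0.05, 0.001, 0.0]
contact_force: [-0.2, 0.6, 1.1]
opening: 0.004
finger_force: 0.0
```

```bash
python3 - <<'E'
from h import *
st(); s=snap('wrist','w6')
E
```

```text
9.9 rack xy [-0.0472 -0.031 ] z 0.0847 yaw -0.0003 zax [ 0.002  0.    -1.   ] F [-0.2   0.56  1.07] open 0.004
```

View pics/w6.png

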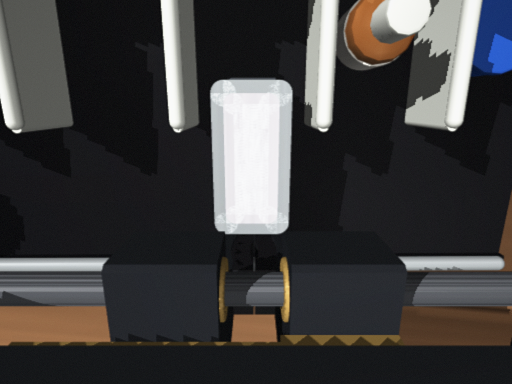

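The tin (columns 211-292) is entering straight and central between divider 3 (column 178) and divider 2 (column 324). Keep pushing.

Emit:
send_rows(
  motion=[
    {"x":0.4,"y":0,"z":0,"rx":0,"ry":0,"rz":0,"jaw":0},
    {"x":0.4,"y":0,"z":0,"rx":0,"ry":0,"rz":0,"jaw":0},
    {"x":0.4,"y":0,"z":0,"rx":0,"ry":0,"rz":0,"jaw":0},
    {"x":0.4,"y":0,"z":0,"rx":0,"ry":0,"rz":0,"jaw":0},
    {"x":0.4,"y":0,"z":0,"rx":0,"ry":0,"rz":0,"jaw":0},
  ],
)

```text
clock: 10.45
tool_pos: [0.4996, -0.0361, 0.0847]
eef_rot: [0.999, 0.05, 0.0, 0.0]
contact_force: [0.7, 0.0, -0.4]
opening: 0.005
finger_force: 0.2
```

Emit:
send_rows(
  motion=[
    {"x":0.4,"y":0,"z":0,"rx":0,"ry":0,"rz":0,"jaw":0},
    {"x":0.4,"y":0,"z":0,"rx":0,"ry":0,"rz":0,"jaw":0},
    {"x":0.3,"y":0,"z":0,"rx":0,"ry":0,"rz":0,"jaw":0},
    {"x":0.3,"y":0,"z":0,"rx":0,"ry":0,"rz":0,"jaw":0},
    {"x":0.1,"y":0,"z":0,"rx":0,"ry":0,"rz":0,"jaw":0},
  ],
)

```text
clock: 10.95
tool_pos: [0.5144, -0.0346, 0.0847]
eef_rot: [0.999, 0.05, 0.0, 0.0]
contact_force: [-0.6, -0.2, -0.6]
opening: 0.005
finger_force: 0.3
```

Emit:
send_rows(
  motion=[
    {"x":0.1,"y":0,"z":0,"rx":0,"ry":0,"rz":0,"jaw":0},
    {"x":0.1,"y":0,"z":0,"rx":0,"ry":0,"rz":0,"jaw":0},
    {"x":0,"y":0,"z":0,"rx":0,"ry":0,"rz":0,"jaw":0},
    {"x":0,"y":0,"z":0,"rx":0,"ry":0,"rz":0,"jaw":0},
    {"x":0,"y":0,"z":0,"rx":0,"ry":0,"rz":0,"jaw":0},
  ],
)

```text
clock: 11.45
tool_pos: [0.5162, -0.0344, 0.0847]
eef_rot: [0.999, 0.05, 0.0, 0.0]
contact_force: [-0.8, 0.3, 0.1]
opening: 0.004
finger_force: 0.1
```

```bash
python3 - <<'E'
from h import *
st()
E
```

```text
11.45 rack xy [-0.0112 -0.031 ] z 0.0847 yaw -0.0004 zax [ 0. -0. -1.] F [-0.79  0.32  0.06] open 0.004
```

Continue in 1 mm steps, looking for the wall's resistance.

Emit:
send_rows(
  motion=[
    {"x":0.1,"y":0,"z":0,"rx":0,"ry":0,"rz":0,"jaw":0},
    {"x":0.1,"y":0,"z":0,"rx":0,"ry":0,"rz":0,"jaw":0},
    {"x":0.1,"y":0,"z":0,"rx":0,"ry":0,"rz":0,"jaw":0},
    {"x":0,"y":0,"z":0,"rx":0,"ry":0,"rz":0,"jaw":0},
    {"x":0,"y":0,"z":0,"rx":0,"ry":0,"rz":0,"jaw":0},
  ],
)

```text
clock: 11.95
tool_pos: [0.5194, -0.0341, 0.0847]
eef_rot: [0.999, 0.05, 0.0, 0.0]
contact_force: [0.6, -0.4, -0.5]
opening: 0.003
finger_force: 0.0
```

```bash
python3 - <<'E'
from h import *
st(); s=snap('wrist','w7')
cv2.imwrite('pics/w7b.png',cv2.resize(cv2.imread('pics/w7.png'),(800,600),interpolation=cv2.INTER_CUBIC))
E
```

```text
11.95 rack xy [-0.008 -0.031] z 0.0847 yaw -0.0005 zax [ 0.001 -0.    -1.   ] F [ 0.61 -0.37 -0.51] open 0.003
```

View pics/w7b.png

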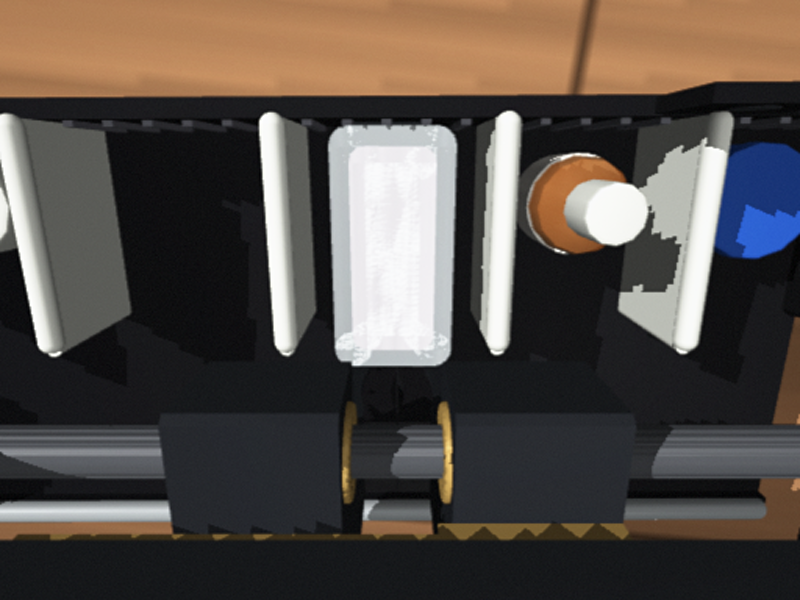

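The tin's far edge (row 125) is almost at the back wall (row about 120). Small steps from here.

Emit:
send_rows(
  motion=[
    {"x":0.05,"y":0,"z":0,"rx":0,"ry":0,"rz":0,"jaw":0},
    {"x":0,"y":0,"z":0,"rx":0,"ry":0,"rz":0,"jaw":0},
    {"x":0.05,"y":0,"z":0,"rx":0,"ry":0,"rz":0,"jaw":0},
    {"x":0,"y":0,"z":0,"rx":0,"ry":0,"rz":0,"jaw":0},
    {"x":0,"y":0,"z":0,"rx":0,"ry":0,"rz":0,"jaw":0},
  ],
)

```text
clock: 12.5
tool_pos: [0.5199, -0.0341, 0.0847]
eef_rot: [0.999, 0.05, -0.0, 0.0]
contact_force: [-0.6, 0.0, 0.5]
opening: 0.004
finger_force: 0.5
```

Emit:
send_rows(
  motion=[
    {"x":0.05,"y":0,"z":0,"rx":0,"ry":0,"rz":0,"jaw":0},
    {"x":0,"y":0,"z":0,"rx":0,"ry":0,"rz":0,"jaw":0},
    {"x":0,"y":0,"z":0,"rx":0,"ry":0,"rz":0,"jaw":0},
    {"x":0,"y":0,"z":0,"rx":0,"ry":0,"rz":0,"jaw":0},
    {"x":0,"y":0,"z":0,"rx":0,"ry":0,"rz":0,"jaw":0},
  ],
)

```text
clock: 13.0
tool_pos: [0.5207, -0.034, 0.0847]
eef_rot: [0.999, 0.05, 0.0, 0.0]
contact_force: [0.4, 0.1, 0.4]
opening: 0.005
finger_force: 0.1
```

Emit:
send_rows(
  motion=[
    {"x":0.05,"y":0,"z":0,"rx":0,"ry":0,"rz":0,"jaw":0},
    {"x":0,"y":0,"z":0,"rx":0,"ry":0,"rz":0,"jaw":0},
    {"x":0.05,"y":0,"z":0,"rx":0,"ry":0,"rz":0,"jaw":0},
    {"x":0,"y":0,"z":0,"rx":0,"ry":0,"rz":0,"jaw":0},
    {"x":0,"y":0,"z":0,"rx":0,"ry":0,"rz":0,"jaw":0},
  ],
)

```text
clock: 13.5
tool_pos: [0.5211, -0.034, 0.0847]
eef_rot: [0.999, 0.05, -0.0, 0.0]
contact_force: [-1.6, 0.5, 1.6]
opening: 0.004
finger_force: 1.1
```

Emit:
send_rows(
  motion=[
    {"x":0.05,"y":0,"z":0,"rx":0,"ry":0,"rz":0,"jaw":0},
    {"x":0,"y":0,"z":0,"rx":0,"ry":0,"rz":0,"jaw":0},
    {"x":0,"y":0,"z":0,"rx":0,"ry":0,"rz":0,"jaw":0},
    {"x":0,"y":0,"z":0,"rx":0,"ry":0,"rz":0,"jaw":0},
    {"x":0,"y":0,"z":0,"rx":0,"ry":0,"rz":0,"jaw":0},
  ],
)

```text
clock: 14.0
tool_pos: [0.5211, -0.0339, 0.0846]
eef_rot: [0.999, 0.05, -0.001, 0.0]
contact_force: [-5.5, 0.2, 4.0]
opening: 0.005
finger_force: 2.6
```

```bash
python3 - <<'E'
from h import *
st()
E
```

```text
14.0 rack xy [-0.0063 -0.0311] z 0.0846 yaw -0.0007 zax [-0.002 -0.    -1.   ] F [-5.47  0.16  4.02] open 0.005
```

The force has risen to 5.5 N with no further travel, at the expected x, so the tin is home. Retreat.

Emit:
send_rows(
  motion=[
    {"x":-0.5,"y":0,"z":0,"rx":0,"ry":0,"rz":0,"jaw":0},
    {"x":-1.5,"y":0,"z":0,"rx":0,"ry":0,"rz":0,"jaw":0},
    {"x":-2,"y":0,"z":-2,"rx":0,"ry":0,"rz":0,"jaw":0},
    {"x":-3,"y":0,"z":-3,"rx":0,"ry":0,"rz":0,"jaw":0},
    {"x":-2,"y":0,"z":-4,"rx":0,"ry":0,"rz":0,"jaw":0},
  ],
)

```text
clock: 14.5
tool_pos: [0.4314, -0.0429, 0.1747]
eef_rot: [0.999, 0.05, -0.0, -0.0]
contact_force: [0.1, 0.4, -0.2]
opening: 0.003
finger_force: 0.0
```

Emit:
send_rows(
  motion=[
    {"x":-2,"y":0,"z":-4,"rx":0,"ry":0,"rz":0,"jaw":0},
    {"x":0,"y":0,"z":0,"rx":0,"ry":0,"rz":0,"jaw":0},
    {"x":0,"y":0,"z":0,"rx":0,"ry":0,"rz":0,"jaw":0},
    {"x":0,"y":0,"z":0,"rx":0,"ry":0,"rz":0,"jaw":0},
    {"x":0,"y":0,"z":0,"rx":0,"ry":0,"rz":0,"jaw":0},
  ],
)

```text
clock: 15.0
tool_pos: [0.4131, -0.0447, 0.2137]
eef_rot: [0.999, 0.051, -0.0, -0.0]
contact_force: [0.0, -0.1, 0.8]
opening: 0.008
finger_force: 0.0
```

```bash
python3 - <<'E'
from h import *
st(); s=snap('wrist','w8')
E
```

```text
15.0 rack xy [-0.1148 -0.0308] z 0.2137 yaw -0.0001 zax [-0.001  0.    -1.   ] F [ 0.  -0.1  0.8] open 0.008
```

View pics/w8.png

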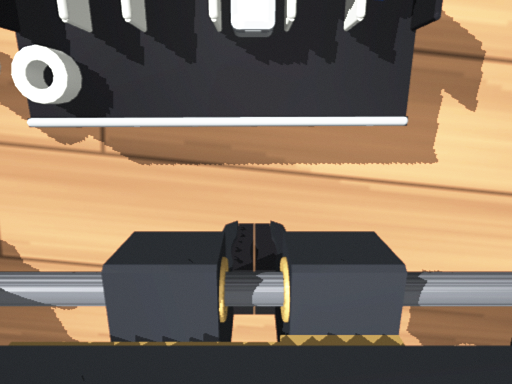

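The tin sits in the third gap at about (253,15), its front (row 36) just proud of the dividers. The tape is untouched at (45,75), and the arm is clear.

```bash
python3 -c "
from plant import *
print(finish_job())"
```

```text
the job is handed in; nothing more can be done
None
```

The tin was slid along the ledge and pushed home against the back wall of the third gap from the right end, nothing else was seen to move, the arm is clear, and the job is handed in at about 15 s; no verdict came back.

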